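Clamp a batch of cast blocks in the gang clamp

TASK

Get the batch of buff blocks clamped in the blue gang clamp. Free the clamp's red lock knob (pull it up, turn it from the red marks to the green marks, push it fully home), wind the jaw fully back, lay every buff block end to end along the channel, and wind the crank until the yellow jaw holds the whole row tight against the yellow end stop; then lock the knob again the same way, turned back to the red marks and fully home. Don't wind the crank while the knob is locked, and leave the dark bars, tools and jug where they are.

Things in the scene. Friction and masses are not known exactly. Their poses are not given: they have to be found in the camera images.
- clamp: Blue gang clamp, fixed; place and yaw vary. Origin on the table under the channel's middle; z up, y along the channel, x across. A bed, its top 20 mm above the table, has a channel 56 mm wide (x) between two low rails 8 mm thick, tops 32 mm above the table; a yellow end stop at its -y end, the yellow jaw at +y. On a 16 mm side plate at -x stand the lock knob (-y) and the crank (+y).
- channel (a point): Reference point of the channel: on the channel's floor (20 mm above the table), in the middle of its width, at the face of the end stop. Axes as the clamp's: y runs along the channel from the end stop towards the jaw.
- end_stop: Fixed yellow block 70 x 20 x 46 mm at the channel's -y end; its origin is the same point as channel, the body lies on the -y side of it.
- jaw_face (a point): Middle of the clamping face of the jaw's black sprung pad (52 mm wide, top 45 mm above the channel floor), 22 mm above the channel floor; it looks to the clamp's -y. With the pad relaxed it is 290 mm less the travel of jaw from channel along y. The yellow jaw behind the pad is 20 mm thick, top 47 mm above the floor.
- jaw (a joint): Travel of the yellow jaw from fully open (0) towards the end stop, m, 0 to 0.19. Driven by the crank only: 7.6 mm per rad (48 mm per turn). Pressing the row, its sprung pad gives way and the crank stiffens; friction in the drive (about 16 N at the jaw) keeps the row pressed (about 3 mm of pad) once the crank is let go.
- jaw_pad (a joint): How far the jaw's sprung pad is pressed in, m: 0 relaxed, at most 0.007; 4 N per mm. Above 0 when the jaw presses the row.
- crank (a joint): Angle of the crank wheel, rad; grows clockwise seen from above, which closes the jaw (jaw = 0.0076 x crank). 0 with the jaw fully back, 13 to 23.5 at the start. It stays where it is left; turning it takes about 4 N at the handle, pressing the row up to about 6 N more.
- crank_axis (a point): Point on the vertical axis of the crank wheel (aluminium disc, 96 mm across, top 72 mm above the table), at the height of crank_handle.
- crank_handle (a point): Black upright handle on the crank wheel, a barrel 22 mm in diameter and 45 mm tall (73 to 118 mm above the table) that spins freely about its own axis, 37 mm from the wheel's axis. This point is on its axis 99 mm above the table.
- lock_pull (a joint): How far the lock knob is pulled straight up, m: 0 fully home, 0.016 fully out. It stays where it is left (friction 4 N). A pin inside lets it turn only when it is out by more than about 11 mm, and lets it go home only near either end of its turn.
- lock_turn (a joint): Turn of the lock knob, rad: 0 locked (bar in line with the red marks), 1.222 free (bar in line with the green marks), stops at both ends, light friction (0.06 N m); grows counter-clockwise seen from above. Starts locked.
- lock_grip (a point): Lock knob: red bar 44 x 14 mm, 35 mm tall, on a black disc 46 mm across (disc top 58, bar top 93 mm above the table when home). This point: on the knob's vertical axis, 82 mm above the table when home, the height to grip; rises and turns with the knob. The bar lies along the clamp's x axis turned by -35 degrees (clockwise from above) when locked, +35 when free.
- block1: Buff cast block, 44 x 64 x 44 mm (x, y, z), 0.2 to 0.35 kg, origin at its centre, long axis y, the other faces all alike; lies loose on the table. Two to four of them are present (None at the start: absent).
- block2: Buff cast block, 44 x 64 x 44 mm (x, y, z), 0.2 to 0.35 kg, origin at its centre, long axis y, the other faces all alike; lies loose on the table. Two to four of them are present (None at the start: absent).
- block3: Buff cast block, 44 x 64 x 44 mm (x, y, z), 0.2 to 0.35 kg, origin at its centre, long axis y, the other faces all alike; lies loose on the table. Two to four of them are present (None at the start: absent).
- block4: Buff cast block, 44 x 64 x 44 mm (x, y, z), 0.2 to 0.35 kg, origin at its centre, long axis y, the other faces all alike; lies loose on the table. Two to four of them are present (None at the start: absent).
- dark1: Dark bar 50 x 120 x 30 mm, bystander.
- dark2: Dark bar 50 x 120 x 30 mm, bystander.
- dark3: Dark bar 50 x 120 x 30 mm, bystander.
- angle_bar: Dark steel angle 220 mm long, bystander.
- mallet: Hammer, bystander.
- brush: Brush, bystander.
- jug: Open cream plastic jug 110 mm across, 150 mm tall, bystander.
Mind the look-alikes: they are no part of the job. What is shaped like the block3 but pink or purple is not meant.

How it is judged (in metres and radians):
On the way, in this order (a step that is already met when the one before it is completed fails the run):
1. the lock knob is pulled out, the jaw not yet wound (value of joint lock_pull above 0.009 m and distance of jaw_face from where it was at the start of the episode below 0.006 m), for 0.1 s.
2. the knob is turned to the green marks while out (all of step 1 and value of joint lock_turn above 1 rad), for 0.1 s.
3. the knob is pushed home in the free position, the jaw not yet wound (value of joint lock_pull below 0.003 m and value of joint lock_turn above 1 rad and distance of jaw_face from where it was at the start of the episode below 0.006 m), for 0.2 s.
4. the jaw is wound fully back (value of joint jaw below 0.01 m and value of joint lock_turn above 1 rad), for 0.1 s.
5. every block lies in the channel and the jaw presses the row against the end stop, the knob still free (x of block1 in the frame of channel between -0.012 and 0.012 m and y of block1 in the frame of channel between 0.025 and 0.265 m and z of block1 in the frame of channel between 0.017 and 0.028 m and angle between the y axis of each of block1, block2, block3, block4 and the y axis of channel, either way round below 0.12 rad and x of block2 in the frame of channel between -0.012 and 0.012 m and y of block2 in the frame of channel between 0.025 and 0.265 m and z of block2 in the frame of channel between 0.017 and 0.028 m and x of block3 in the frame of channel between -0.012 and 0.012 m and y of block3 in the frame of channel between 0.025 and 0.265 m and z of block3 in the frame of channel between 0.017 and 0.028 m and x of block4 in the frame of channel between -0.012 and 0.012 m and y of block4 in the frame of channel between 0.025 and 0.265 m and z of block4 in the frame of channel between 0.017 and 0.028 m and contact force between each of jaw, end_stop and anything else above 1.5 N and value of joint lock_turn above 1 rad and value of joint lock_pull below 0.003 m), for 0.3 s.
6. the knob is pulled out again and turned back to the red marks (value of joint lock_pull above 0.009 m and value of joint lock_turn below 0.22 rad), for 0.1 s.
At the end, for the whole second after the job is handed in: Every buff block lies in the channel on its floor (within 12 mm of the middle line, within 7 degrees of its direction, all between end stop and jaw), the row is pressed between jaw and end stop (more than 1.5 N at each), and the lock knob is at the red marks (within 0.22 rad) and home (within 3 mm) (x of block1 in the frame of channel between -0.012 and 0.012 m and y of block1 in the frame of channel between 0.025 and 0.265 m and z of block1 in the frame of channel between 0.017 and 0.028 m and angle between the y axis of each of block1, block2, block3, block4 and the y axis of channel, either way round below 0.12 rad and x of block2 in the frame of channel between -0.012 and 0.012 m and y of block2 in the frame of channel between 0.025 and 0.265 m and z of block2 in the frame of channel between 0.017 and 0.028 m and x of block3 in the frame of channel between -0.012 and 0.012 m and y of block3 in the frame of channel between 0.025 and 0.265 m and z of block3 in the frame of channel between 0.017 and 0.028 m and x of block4 in the frame of channel between -0.012 and 0.012 m and y of block4 in the frame of channel between 0.025 and 0.265 m and z of block4 in the frame of channel between 0.017 and 0.028 m and contact force between each of jaw, end_stop and anything else above 1.5 N and value of joint lock_pull below 0.003 m and value of joint lock_turn below 0.22 rad); the robot touches nothing.
It fails at once if the crank is wound while the lock knob is locked and home (value of joint lock_pull below 0.003 m and value of joint lock_turn below 0.22 rad and (velocity of joint crank above 1 rad/s or velocity of joint crank below -1 rad/s)).
It fails at once if a bystander is moved more than 50 mm (distance of any of dark1, dark2, dark3, angle_bar, mallet, brush, jug from where it was at the start of the episode above 0.05 m).
Of block1, block2, block3, block4 only 2 to 4 are there at a start; the rules pass over those that are not, and their reading is None.
At some moment in a run one of block1, block2, block3, block4 may be knocked a few centimetres aside while the robot is not near it.
Once in a run the grip may slacken for a moment while it holds something.
It also fails if it takes over 210 s, if anything falls off the work surface, if the arm or the gripper's body presses on something with over 40 N, if the wrist force passes 120 N, or if a joint passes its speed limit or range.

ROBOT

A 7-joint arm with a two-finger parallel gripper is mounted at the origin on the work surface. World frame = base frame: x ahead of the robot, y to its left, z up, the work surface at z = 0. Lengths are in mm, angles in rad, forces in N, time in s.
With the tool pointing down it reaches from about 400 to 900 mm from the base axis. Payload 5.6 kg.
Tool frame: the origin (TCP) lies on the centre line of the jaws, within the pads' length; the fingertips stand 17 mm ahead of it and the grasp point (between the pads) lies 2 mm behind it (bot.finger_overhang is the distance from the TCP to the fingertips, in mm); z points along the fingers, y is the line along which they close (so a half turn about z gives the same grasp; the last joint's range is limited). The gripper opens to 92 mm and grips with 3 to 60 N. Pads are 20 mm wide; open, the fingers measure 128 mm over their backs; the gripper's body (75 mm by 189 mm) begins 69 mm behind the grasp point.
Start: joints at [-1.338, 0.468, -0.012, 1.603, 0.006, 1.071, -0.056], TCP at [177.047, 625.43, 231.592] pointing down, gripper open.
Joint ranges: [-2.53, 2.53], [-0.31, 2.02], [-1.57, 1.55], [0.28, 2.44], [-1.29, 4.43], [0.15, 1.84], [-2.92, 2.92]. Speed limits (rad/s): [2.57, 2.57, 3.14, 3.14, 3.14, 3.14, 3.14].

INTERFACE

Orientations are given as a unit quaternion [w, x, y, z].
In Python, from bench import bot, read_camera gives the robot as it stands. Calls block until the motion is done:
- bot.goto(position, orientation): joint-space move of the TCP to a pose.
- bot.move_straight(position, feed=150, attitude=None, guard=None): straight line of the TCP; attitude=None keeps the orientation; feed is the mean speed in mm/s. With guard (N) it stops when the force on the tool has changed by that much, and returns True; else False.
- bot.goto_joints(angles): joint-space move.
- bot.ungrasp() and bot.close(): open the fingers fully, or close them until they stop; the grip force is fixed at half the most.
- bot.wait(seconds).
- bot.ik(position, orientation): joint angles nearest the present ones, or None.
- read_camera(name): name is "scene" or "top" or "wrist"; returns a dict with "image" (480x640x3 uint8, red, green, blue), "depth" (480x640 float32, mm along the optical axis (not along the pixel's ray), 0 where there is no reading), "fx", "fy", "cx", "cy" (pixels), "extrinsics" (4x4, takes a point from camera to world coordinates). Camera axes: x right, y up, looking along -z (the intrinsics and any distortion apply to the point x, -y, -z); pixel columns grow to the right and rows downward; lengths in mm; the calibration is good to about 2 mm. A picture is of the moment at which its call begins.
A pose or a line that the arm cannot do raises bot.MotionError and nothing moves.
- bot.close_job(): hands the job in; it is judged then, once.
Readings, each from a call of its own:
- bot.read_time(): time.
- bot.read_joint_positions(): joint angles.
- bot.read_dq(): joint speeds.
- bot.read_tau(): joint torques, N m.
- bot.read_eef_pos(): TCP position.
- bot.read_eef_rot(): TCP orientation.
- bot.read_wrist_force(): force on the tool from outside, world axes, zero at the start.
- bot.read_moment(): the same for the moment, N m.
- bot.read_gripper_width(): opening from 0.0 (shut) to 1.0 (fully open).
- bot.read_gripper_force(): force on a finger pad.
Only numpy, scipy, OpenCV 4.12 (cv2) and the standard library are available. Lean on these libraries where they do the work, as an engineer would, in place of code of your own. Each camera call takes 0.05 s, during which the arm holds its last target. There are 200 camera calls.

## Working session

There is one attempt and no reset: what is moved stays moved. The work goes in short steps, each a Python script; the robot and the scene stay as the last script left them, time stands still between calls to the robot, and variables do not carry over. Pictures are saved under pics/ and viewed, at most 14 in all, crops included, and the job is handed in when it is done.

```bash
ls; mkdir -p pics; cat > h.py <<'E'
import numpy as np, cv2
from bench import bot, read_camera
def snap(cam,fn=None):
    d=read_camera(cam)
    if fn: cv2.imwrite('pics/'+fn,cv2.cvtColor(d['image'],cv2.COLOR_RGB2BGR))
    return d
def cloud(d):
    v,u=np.mgrid[0:480,0:640]; z=d['depth'].astype(float)
    p=np.stack([(u-d['cx'])/d['fx']*z,-(v-d['cy'])/d['fy']*z,-z],-1)
    E=d['extrinsics']; return p@E[:3,:3].T+E[:3,3]
def down(a):
    # tool z down; tool y (closing line) at world angle a(rad) from +y ... R = Rz(a)*Rx(pi)
    return [0,np.cos(a/2),np.sin(a/2),0]
E
python3 - <<'E'
from h import *
for c in('scene','top'):
    d=snap(c,c+'0.png'); np.savez('pics/'+c+'0.npz',**d); print(c,d['fx'],d['extrinsics'].round(2).tolist(),(d['depth']>0).mean())
print(bot.read_eef_rot(),bot.read_time())
E
```

```text
pics
scene 585.1002569902647 [[0.88, -0.41, 0.25, 888.79], [0.48, 0.75, -0.46, -667.87], [0.0, 0.52, 0.85, 1376.63], [0.0, 0.0, 0.0, 1.0]] 0.9958170572916667
top 578.0860375463595 [[0.03, 1.0, -0.05, 428.09], [-1.0, 0.03, -0.01, -6.53], [-0.01, 0.05, 1.0, 1556.27], [0.0, 0.0, 0.0, 1.0]] 0.99599609375
[-4.52074855e-05  1.37499027e-01  9.90501602e-01 -7.69400210e-04] 0.1
```

View pics/top0.png

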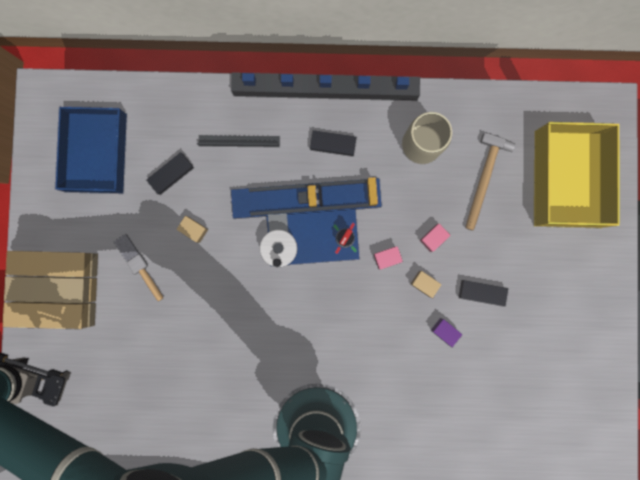

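View pics/scene0.png

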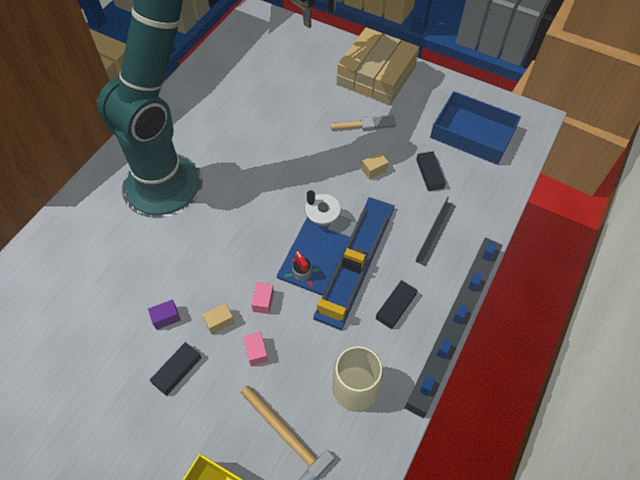

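Top view: the buff blocks are at (192,228) and (426,284). The look-alikes are pink at (388,257) and (435,236), and purple at (447,332). The clamp has its end stop at (373,191), jaw at (313,195), crank at (278,248) and knob at (345,236). Next I'll measure these and confirm them in a crop.

```bash
cat > m.py <<'E'
from h import *
def masks(d):
    hsv=cv2.cvtColor(d['image'],cv2.COLOR_RGB2HSV).astype(int); P=cloud(d); return hsv,P
def rect(pts):
    (c,s,a)=cv2.minAreaRect(pts[:,:2].astype(np.float32)); return np.round(c,1),np.round(s,1),round(a,1)
E
python3 - <<'E'
from m import *
for c in('scene','top'):
    d=dict(np.load('pics/'+c+'0.npz')); hsv,P=masks(d); H,S,V=hsv[...,0],hsv[...,1],hsv[...,2]; z=P[...,2]
    x,y=P[...,0],P[...,1]
    roi=(x>350)&(x<950)&(abs(y)<600)
    tbl=roi&(S<30)&(abs(z)<15); print(c,'table z',np.median(z[tbl]))
    def comps(m,name,amin=40):
        n,l,st,ce=cv2.connectedComponentsWithStats(m.astype(np.uint8))
        for i in range(1,n):
            if st[i,4]>=amin:
                p=P[l==i]; print(' ',name,ce[i].round(),st[i,4],'z',np.percentile(p[:,2],[5,50,95]).round(1),*rect(p))
    comps(roi&(H>12)&(H<24)&(S>60)&(abs(z-44)<8),'buff',60)
    comps(roi&(H>14)&(H<30)&(S>140)&(abs(z-66)<7),'yellow',20)
    comps(roi&(H>100)&(H<125)&(S>100)&(abs(z-32)<4),'rail',40)
    comps(roi&(H>100)&(H<125)&(S>100)&(abs(z-16)<10),'bed',200)
    comps(roi&(S<40)&(abs(z-72)<6),'wheel',60)
    comps(roi&(V<70)&(z>105)&(z<130),'handle',8)
    comps(roi&((H<8)|(H>172))&(S>150)&(z>80)&(z<100),'bar',8)
im=cv2.imread('pics/top0.png'); a=cv2.resize(im[165:350,160:520],None,fx=2.2,fy=2.2,interpolation=3); cv2.imwrite('pics/crop1.png',a)
E
```

```text
scene table z 0.9268172261047312
  buff [375. 162.] 290 z [38.7 44.4 50. ] [518.3 341.4] [67.9 49.1] 61.1
  buff [218. 316.] 446 z [39.8 44.4 48.9] [ 390.  -277.9] [62.9 49.7] 57.9
  buff [330. 313.] 63 z [37.8 44.1 51.1] [ 630.3 -137.9] [66.7  5.3] 6.6
  yellow [355. 255.] 153 z [60.8 67.  71.7] [612.1  26.4] [51.2 22.7] 2.8
  yellow [332. 307.] 234 z [61.3 66.4 70.2] [ 628.  -130.5] [69.2 23.8] 4.6
  yellow [199. 465.] 20 z [61.3 65.2 71.8] [ 556.7 -587.8] [ 2.4 24.1] 3.0
  bed [466. 148.] 303 z [ 7.4 16.5 25.1] [720. 540.] [ 17.8 216.8] 90.0
  bed [371. 224.] 1096 z [15.5 21.  25.1] [600.8 143.5] [ 76.9 209.2] 6.9
  bed [316. 255.] 2614 z [11.6 16.9 22. ] [506.6   1.5] [135.5 200.4] 5.9
  bed [343. 287.] 716 z [15.6 20.9 25. ] [617.9 -47.1] [ 54.7 104.6] 5.7
  bed [330. 320.] 247 z [12.2 20.  24.3] [ 627.2 -123.8] [76.3 65.1] 5.5
  wheel [324. 210.] 708 z [68.  72.8 76.9] [475.2 109.3] [96.2 91.9] 77.4
  handle [310. 195.] 52 z [109.1 116.8 123.8] [436.4 108.1] [18.  21.9] 55.9
  bar [302. 261.] 91 z [81.5 92.1 97.6] [507.6 -63.7] [14.3 42.1] 59.8
top table z -0.3272098199552147
  buff [191. 229.] 384 z [38.8 43.8 49.1] [515.4 345.1] [64.6 41.9] 58.4
  buff [426. 284.] 403 z [38.6 44.1 49.3] [ 386.4 -275.2] [64.1 43.3] 57.3
  yellow [372. 191.] 171 z [60.4 65.2 70. ] [ 623.9 -127.3] [68.3 17.5] 5.4
  yellow [312. 195.] 129 z [61.9 66.8 70.6] [607.8  29.1] [50.7 17.6] 6.7
  bed [344. 194.] 847 z [14.1 19.2 24.5] [618.8 -55.9] [ 53.  119.4] 5.1
  bed [264. 201.] 1423 z [14.2 19.7 24.7] [597.  142.4] [ 75.6 199.7] 5.7
  bed [321. 234.] 2774 z [10.1 15.8 21.6] [507.5  -2.3] [135.5 180.6] 5.9
  wheel [278. 247.] 875 z [67.1 71.8 76.6] [469.1 112.3] [94.1 93.9] 10.8
  handle [276. 262.] 36 z [112.7 117.5 122.1] [433.3 110.5] [15.  12.7] 1.5
  bar [347. 233.] 45 z [87.2 91.6 97.6] [509.5 -64.9] [12.6 22.9] 60.5
```

View pics/crop1.png

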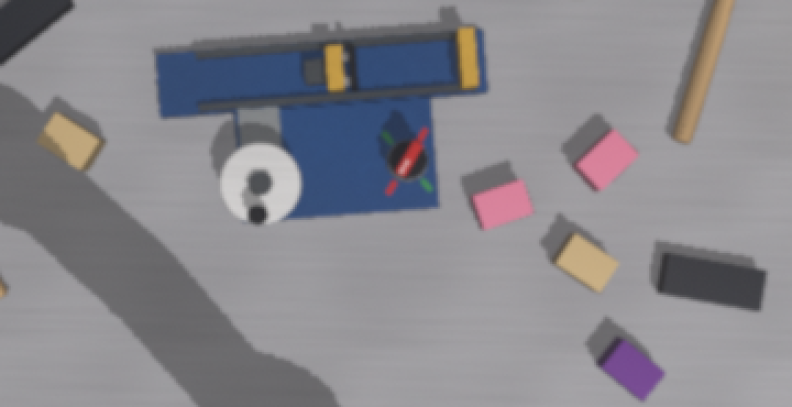

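The crop confirms two tan blocks, at top-view (192,228) and (426,284). The pink and purple ones are clearly different. Clamp yaw is about 5.8°. I'll refine it with the wrist camera and use the same view to check what the arm was hiding.

```bash
python3 - <<'E'
from m import *
for a in (150.8,-29.2,220.8,40.8,95.8,-84.2):
    for p in ([508,-64,120],[612,-10,300],[472,74,99],[625,-60,60]):
        q=bot.ik(p,down(np.radians(a))); print(a,p,None if q is None else q[6].round(2) if hasattr(q,'round') else round(q[6],2))
bot.goto([540,-20,330],down(np.radians(150.8)))
d=snap('wrist','w1.png'); np.savez('pics/w1.npz',**d); print(d['extrinsics'].round(2).tolist(),d['fx'])
d=snap('top','top1.png')
hsv,P=masks(d); H,S=hsv[...,0],hsv[...,1]; m=(H>12)&(H<24)&(S>60)&(abs(P[...,2]-44)<8)
n,l,st,ce=cv2.connectedComponentsWithStats(m.astype(np.uint8))
for i in range(1,n):
    if st[i,4]>60: print(ce[i].round(),st[i,4],rect(P[l==i]))
print(bot.read_time())
E
```

```text
150.8 [508, -64, 120] 1.45
150.8 [612, -10, 300] 1.23
150.8 [472, 74, 99] 1.04
150.8 [625, -60, 60] 1.41
-29.2 [508, -64, 120] -1.31
-29.2 [612, -10, 300] -1.52
-29.2 [472, 74, 99] -1.34
-29.2 [625, -60, 60] -1.25
220.8 [508, -64, 120] 2.53
220.8 [612, -10, 300] 2.38
220.8 [472, 74, 99] 2.14
220.8 [625, -60, 60] 2.43
40.8 [508, -64, 120] -0.29
40.8 [612, -10, 300] -0.64
40.8 [472, 74, 99] -0.72
40.8 [625, -60, 60] -0.32
95.8 [508, -64, 120] 0.56
95.8 [612, -10, 300] 0.3
95.8 [472, 74, 99] 0.16
95.8 [625, -60, 60] 0.53
-84.2 [508, -64, 120] -2.08
-84.2 [612, -10, 300] -2.48
-84.2 [472, 74, 99] 2.15
-84.2 [625, -60, 60] -2.09
[[0.49, -0.84, -0.25, 471.2], [0.87, 0.47, 0.14, 20.81], [-0.0, -0.28, 0.96, 483.51], [0.0, 0.0, 0.0, 1.0]] 341.72114051629137
[191. 229.] 381 (array([515.4, 345.5]), array([65.8, 41.7]), 58.3)
[ 90. 265.] 71 (array([414.3, 603.3]), array([ 7.4, 55.1]), 89.5)
[426. 284.] 399 (array([ 385.6, -275.7]), array([65., 43.]), 57.3)
[ 89. 290.] 76 (array([348.9, 602.8]), array([60. ,  9.4]), 2.6)
[ 88. 315.] 73 (array([284.2, 602.3]), array([55.1,  9. ]), 1.3)
2.8417
```

View pics/w1.png

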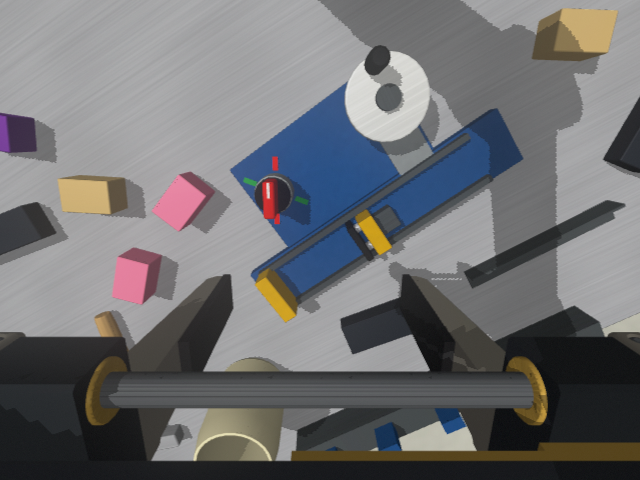

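View pics/top1.png

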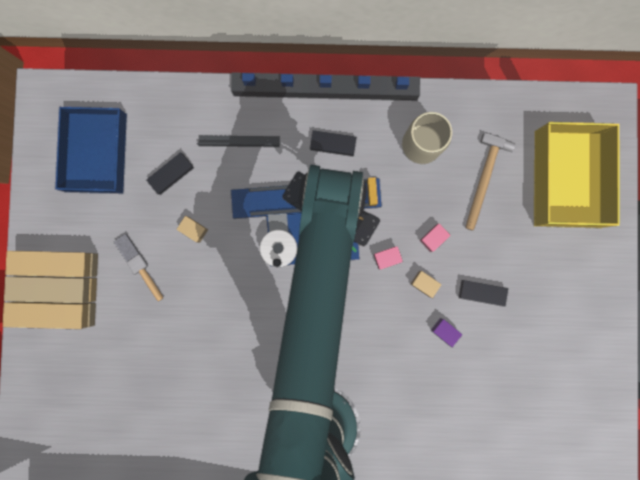

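The wrist view shows the red bar at (270,200), crank handle at (377,60), jaw at (373,232) and end stop at (277,295). The second top view shows nothing hidden, so there are two blocks.

```bash
python3 - <<'E'
from m import *
d=dict(np.load('pics/w1.npz')); hsv,P=masks(d); H,S,V=hsv[...,0],hsv[...,1],hsv[...,2]; z=P[...,2]
def comps(m,name,amin=40):
    n,l,st,ce=cv2.connectedComponentsWithStats(m.astype(np.uint8))
    for i in range(1,n):
        if st[i,4]>=amin:
            p=P[l==i]; print(' ',name,ce[i].round(),st[i,4],'z',np.percentile(p[:,2],[5,50,95]).round(1),*rect(p))
comps((H>12)&(H<24)&(S>60)&(abs(z-44)<4),'buff',60)
comps((H>14)&(H<30)&(S>140)&(abs(z-66)<5),'yellow',20)
comps((abs(z-32)<3)&(S<90)&(P[...,0]>540)&(P[...,0]<720)&(P[...,1]<150)&(P[...,1]>-150),'rail',100)
comps((S<60)&(abs(z-72)<4),'wheel',60)
comps((V<70)&(z>112)&(z<124)&(P[...,0]<560),'handle',8)
comps(((H<8)|(H>172))&(S>120)&(z>88)&(z<98),'bar',8)
print(np.median(z[(S<40)&(abs(z)<10)]))
E
```

```text
buff [584.  31.] 2512 z [42.6 44.6 46.2] [518.  344.3] [65.7 44.4] 58.9
  buff [ 85. 196.] 1710 z [42.8 44.4 45.9] [ 389.1 -275.6] [65.2 44.1] 57.6
  buff [279. 286.] 112 z [40.4 44.5 47.9] [ 622.7 -119.7] [68.5 16.9] 20.4
  yellow [375. 234.] 605 z [65.9 67.4 68.8] [610.8  28.2] [51.  19.2] 5.8
  yellow [276. 299.] 729 z [64.  66.3 67.6] [ 626.9 -128.2] [69.7 20. ] 5.8
  rail [355. 212.] 1278 z [30.5 32.4 33.9] [582.8   4.6] [ 10.8 293.2] 5.9
  rail [425. 220.] 534 z [30.1 32.4 33.8] [636.7  96.1] [  9.2 107.9] 5.5
  rail [332. 280.] 500 z [30.1 32.3 33.5] [652.4 -56.1] [  9.  120.2] 5.8
  wheel [388.  99.] 5070 z [71.  72.5 73.9] [473.5 111.2] [95.  92.4] 77.1
  wheel [239. 441.] 145 z [68.7 72.2 75.7] [ 798.9 -296.8] [53.9 10.4] 45.8
  handle [379.  57.] 395 z [114.3 118.1 119.7] [435.4 110.7] [19.4 20.5] 73.1
  bar [269. 201.] 401 z [90.7 93.1 94.6] [504.6 -60.5] [14.2 43.2] 60.8
0.5482018338186094
```

```bash
cat >> h.py <<'E'
def st(t=''):
    print(t,'pos',np.round(bot.read_eef_pos(),1),'F',np.round(bot.read_wrist_force(),1),'M',np.round(bot.read_moment(),2),'w',round(bot.read_gripper_width(),3),'gf',round(float(np.max(bot.read_gripper_force())),1),'t',round(bot.read_time(),1))
def turn(d,n=4):
    for i in range(n):
        q=list(bot.read_joint_positions()); 
        if i==0: q0=q
        t=list(q0); t[6]+=d*(i+1)/n; bot.goto_joints(t)
E
python3 - <<'E'
from h import *
bot.goto([505.2,-61,160],down(np.radians(-29.2)))
bot.move_straight([505.2,-61,82]); st('at')
bot.close(); st('closed')
p=bot.read_eef_pos()
print(bot.move_straight([p[0],p[1],97],feed=40,guard=25)); st('up')
turn(1.2); st('turned')
p=bot.read_eef_pos()
print(bot.move_straight([p[0],p[1],81.5],feed=40,guard=25)); st('down')
E
```

```text
at pos [505.6 -61.4  82.5] F [ 0.5 -0.8  0.6] M [0.02 0.15 0.02] w 0.999 gf 0.0 t 5.6
closed pos [504.5 -62.2  82. ] F [-2.3 -4.6  0.9] M [-0.96  0.71  0.1 ] w 0.152 gf 30.0 t 6.7
False
up pos [504.5 -62.3  97.5] F [-2.8 -2.9  3.3] M [-0.66  0.84 -0.  ] w 0.146 gf 30.0 t 7.3
turned pos [504.5 -61.8  97.4] F [-2.7 -0.7  0.4] M [-0.14  0.54  0.07] w 0.151 gf 30.0 t 8.8
True
down pos [504.5 -61.9  81.9] F [-2.7  1.4  9.5] M [ 0.19  0.59 -0.05] w 0.149 gf 30.0 t 9.3
```

```bash
python3 - <<'E'
from m import *
bot.ungrasp(); p=bot.read_eef_pos(); bot.move_straight([p[0],p[1],170]); st()
bot.goto([520,-20,330],down(np.radians(95.8)))
d=snap('wrist','w2.png'); hsv,P=masks(d); z=P[...,2]; H,S,V=[hsv[...,i] for i in range(3)]
hub=np.hypot(P[...,0]-473.5,P[...,1]-111.2); print('hub z',np.percentile(z[hub<10],[5,50,95]) if (hub<10).any() else None)
p=P[((H<8)|(H>172))&(S>120)&(z>85)&(z<110)&(np.hypot(P[...,0]-505,P[...,1]+61)<30)]; print('bar',rect(p),np.percentile(p[:,2],[50,90]))
p=P[(V<70)&(z>112)&(z<124)&(np.hypot(P[...,0]-473,P[...,1]-111)<60)]; print('handle',len(p),rect(p))
print(bot.read_time())
E
```

```text
pos [502.9 -61.4 169.4] F [-0.2 -0.1  0.9] M [0.01 0.11 0.02] w 0.999 gf 0.0 t 11.2
hub z [79.43600553 80.73597822 82.01128971]
bar (array([505.4, -60.9]), array([44.1, 14.2]), 39.2) [92.9810062 94.2562932]
handle 393 (array([435.8, 110.9]), array([20.2, 20.6]), 43.4)
11.9833
```

```bash
cat >> h.py <<'E'
AX=np.array([473.0,111.1]); R=37.3; ZC=102
def hp(th): return [AX[0]+R*np.cos(th),AX[1]+R*np.sin(th),ZC]
def wind(th0,dth,step=np.radians(18),feed=150,fmax=14):
    """turn handle by dth (ccw +) from th0; stop if tangential force resists by fmax; returns angle"""
    s=np.sign(dth); th=th0; n=int(np.ceil(abs(dth)/step)); log=[]
    for i in range(n):
        th+=dth/n; g=bot.move_straight(hp(th),feed=feed,guard=30)
        F=np.array(bot.read_wrist_force())[:2]; t=s*np.array([-np.sin(th),np.cos(th)]); ft=-F@t; log.append(round(float(ft),1))
        if g or ft>fmax: print('stop',g,F,ft); break
    print('turned',round(th-th0,2),'ft',log[::3],log[-6:]); return th
E
python3 - <<'E'
from h import *
bot.goto([435.6,110.8,190],down(np.radians(95.8)))
bot.move_straight([435.6,110.8,ZC]); bot.close(); st('closed')
th=wind(np.pi,np.pi); st(); 
E
```

```text
closed pos [434.3 110.8 101.8] F [-4.2 -0.2  4.7] M [-0.11  1.11  0.01] w 0.231 gf 30.0 t 14.6
turned 3.14 ft [-0.5, -3.9, -3.8, -2.1] [-3.4, -4.1, -3.8, -3.2, -2.8, -2.1]
 pos [508.3 111.4 101.8] F [-5.9  2.1  5.2] M [ 0.44  1.43 -0.01] w 0.234 gf 30.0 t 17.1
```

```bash
sed -i 's/if g or ft>fmax/if g or abs(ft)>fmax/' h.py; python3 - <<'E'
from h import *
th=wind(2*np.pi,19.5); st(); print(th,(th-np.pi)); open('th','w').write(str(th))
E
```

```text
stop False [ -0.08407132 -15.8207737 ] 14.882136917461555
turned 19.19 ft [-2.6, -3.4, -3.3, -1.1, -3.5, -2.9, -2.0, -2.5, -4.0, -1.8, -0.6, -3.4, -3.1, -2.6, -1.5, -3.8, -2.3, -1.4, -3.4, -2.9, -2.4] [-3.0, -2.9, -3.1, -3.3, -2.4, 14.9]
 pos [507.8 116.1 102. ] F [ -0.1 -15.8  -6. ] M [-3.44  0.29 -0.05] w 0.229 gf 30.0 t 32.6
25.47366149765581 22.33206884406602
```

```bash
python3 - <<'E'
from m import *
bot.move_straight([508.5,114,ZC],feed=50); st(); bot.ungrasp(); bot.move_straight([508.5,114,230])
bot.goto([540,0,360],down(np.radians(95.8)))
d=snap('wrist','w3.png'); hsv,P=masks(d); z=P[...,2]; H,S,V=[hsv[...,i] for i in range(3)]
def comps(m,name,amin):
    n,l,st,ce=cv2.connectedComponentsWithStats(m.astype(np.uint8))
    for i in range(1,n):
        if st[i,4]>=amin:
            p=P[l==i]; print(' ',name,ce[i].round(),st[i,4],'z',np.percentile(p[:,2],[5,50,95]).round(1),*rect(p))
comps((H>12)&(H<24)&(S>60)&(abs(z-44)<4),'buff',100)
comps((H>14)&(H<30)&(S>140)&(abs(z-66)<5),'yellow',100)
comps((V<70)&(z>112)&(z<124)&(P[...,0]<560),'handle',40)
print(bot.read_time())
E
```

```text
pos [508.1 112.8 102. ] F [-1.4 -3.2 -4. ] M [-0.86  0.57  0.06] w 0.232 gf 30.0 t 33.0
  buff [365. 285.] 106 z [40.3 44.2 47.7] [ 626.5 -118.9] [68.1  2.8] 7.3
  buff [215. 359.] 315 z [42.  44.3 45.7] [ 405.7 -275.2] [50.2 21.9] 68.4
  yellow [379.  44.] 876 z [64.7 67.3 69.1] [594.3 194.3] [51.1 20.2] 5.4
  yellow [367. 297.] 659 z [62.8 66.3 67.8] [ 627.3 -128.5] [68.1 20.3] 5.9
  handle [299. 106.] 299 z [114.3 118.1 119.7] [509.7 112.5] [19.7 19.3] 5.4
35.875
```

View pics/w3.png

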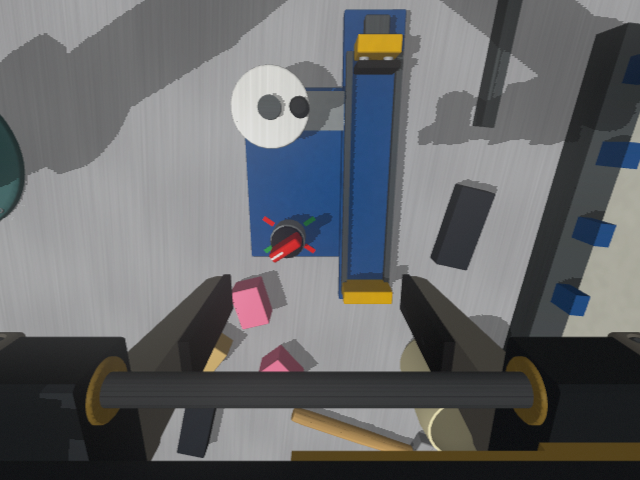

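The jaw is fully back: it moved 167 mm and hit its stop. Next I'll pick the block at (389,-276), re-measuring it right before the grasp.

```bash
cat >> h.py <<'E'
from m import masks,rect
CH=np.array([626.1,-118.4]); YAW=np.radians(5.8)
UX=np.array([np.cos(YAW),np.sin(YAW)]); UY=np.array([-UX[1],UX[0]]); XO=0.8
def find(near,zt=44,r=120):
    d=read_camera('wrist'); hsv,P=masks(d); H,S=hsv[...,0],hsv[...,1]
    m=(H>12)&(H<24)&(S>60)&(abs(P[...,2]-zt)<4)&(np.hypot(P[...,0]-near[0],P[...,1]-near[1])<r)
    n,l,s,c=cv2.connectedComponentsWithStats(m.astype(np.uint8)); i=1+np.argmax(s[1:,4]); p=P[l==i]
    c,sz,a=rect(p); a=a if sz[0]>sz[1] else a+90
    print('found',c,sz,a,'n',len(p),'z',np.median(p[:,2]).round(1)); return c,a
def pick(near,guess):
    bot.goto([near[0],near[1],300],down(np.radians(guess))); c,a=find(near)
    if a-guess>90: a-=180
    if a-guess<-90: a+=180
    o=down(np.radians(a)); bot.goto([c[0],c[1],150],o); bot.move_straight([c[0],c[1],33],feed=120); bot.close(); st('grip')
    bot.move_straight([c[0],c[1],240],feed=150); st('lift'); return c,a
def place(y):
    p=CH+UX*XO+UY*y; o=down(np.radians(95.8))
    bot.goto([p[0],p[1],240],o); st('above'); return p,o
E
sed -i '1s/.*/import numpy as np, cv2\nfrom h0 import */' m.py; head -16 h.py > h0.py
python3 - <<'E'
from h import *
pick([389,-275.6],57.6); place(35)
d=snap('wrist','w4.png')
E
```

```text
Traceback (most recent call last):
  File "h.py", line 31, in <module>
    from m import masks,rect
  File "m.py", line 2, in <module>
    from h0 import *
  File "h0.py", line 16
    def turn(d,n=4):
                    ^
IndentationError: expected an indented block after function definition on line 16
```

```bash
head -13 h.py > h0.py
python3 - <<'E'
from h import *
pick([389,-275.6],57.6); place(35)
d=snap('wrist','w4.png')
E
```

```text
found [ 389.1 -276.8] [63.5 43.6] 57.4 n 1826 z 44.5
grip pos [ 389.1 -276.7   33. ] F [-0.4 -0.2  0.5] M [0.01 0.16 0.04] w 0.476 gf 30.0 t 39.7
lift pos [ 388.7 -276.5  239.4] F [ 0.4 -0.3 -2.9] M [-0.08  0.14 -0.02] w 0.475 gf 30.0 t 41.2
above pos [622.3 -86.  240.3] F [-0.2  0.6 -2.2] M [-0.13  0.07 -0.02] w 0.476 gf 30.0 t 42.4
```

View pics/w4.png

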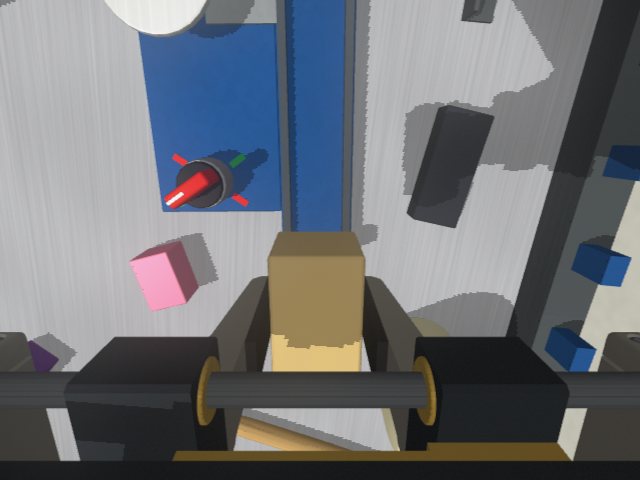

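The block sits square in the grip, with its long axis along the channel, seen at (318,290). Now I'll lower it.

```bash
cat >> h.py <<'E'
def lower(y):
    t=CH+UX*XO+UY*y
    bot.move_straight([*t,110],feed=120); p=np.array(bot.read_eef_pos()); e=t-p[:2]; print('err',e.round(1))
    t2=t+e; bot.move_straight([*t2,75],feed=60); st('75')
    g=bot.move_straight([*t2,52.5],feed=30,guard=8); print(g); st('low')
    bot.ungrasp(); p=bot.read_eef_pos(); bot.move_straight([p[0],p[1],240],feed=150)
def check(ys,back=0):
    p=CH+UY*130; bot.goto([p[0]-40,p[1],340],down(np.radians(95.8)))
    d=read_camera('wrist'); hsv,P=masks(d); H,S=hsv[...,0],hsv[...,1]; q=P[...,:2]-CH; x=q@UX; y=q@UY
    m=(abs(P[...,2]-64)<4)&(abs(x)<40)&(y>3)&(y<270)&(H>12)&(H<24)&(S>60)&(S<150)
    n,l,s,c=cv2.connectedComponentsWithStats(m.astype(np.uint8))
    for i in range(1,n):
        if s[i,4]>100:
            k=l==i; cc,sz,a=cv2.minAreaRect(np.stack([x[k],y[k]],1).astype(np.float32)); print('blk',np.round(cc,1),np.round(sz,1),round(a,1),np.median(P[...,2][k]).round(1))
    return d
E
python3 - <<'E'
from h import *
lower(38); d=check(0); cv2.imwrite('pics/w5.png',cv2.cvtColor(d['image'],cv2.COLOR_RGB2BGR)); print(bot.read_time())
E
```

```text
err [-0.6  0.2]
75 pos [622.5 -80.5  75. ] F [ 0.1  0.4 -2. ] M [-0.1   0.05  0.  ] w 0.477 gf 30.0 t 44.4
True
low pos [622.1 -80.2  53. ] F [-0.5  1.3  5.6] M [ 0.05  0.11 -0.03] w 0.477 gf 30.0 t 45.1
blk [ 1.2 38.3] [43.4 64.2] 0.6 64.4
48.0167
```

View pics/w5.png

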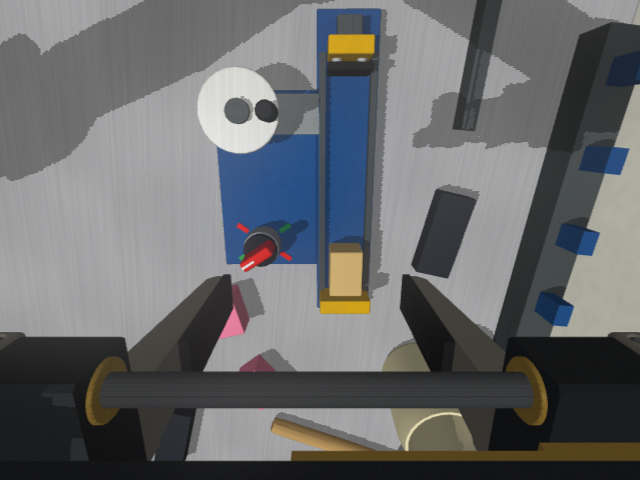

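The first block lies in the channel at (346,268), 6 mm from the end stop. Now the second.

```bash
python3 - <<'E'
from h import *
pick([517,344],58.6); place(107); find(CH+UY*107,zt=251,r=150) if 0 else None
d=snap('wrist','w6.png'); P=cloud(d); print(bot.read_time())
E
```

```text
found [517.9 344.9] [63.6 43.3] 58.9 n 1849 z 44.5
grip pos [517.9 345.   33.1] F [-3.1  1.2  3. ] M [0.26 0.78 0.05] w 0.5 gf 29.2 t 51.9
lift pos [517.4 344.7 239. ] F [ 0.3 -0.2 -3.2] M [-0.16  0.21  0.03] w 0.499 gf 29.1 t 53.4
above pos [616.2 -10.4 239.6] F [-0.1  0.4 -1.8] M [-0.1  -0.01  0.02] w 0.498 gf 29.1 t 54.8
54.85
```

View pics/w6.png

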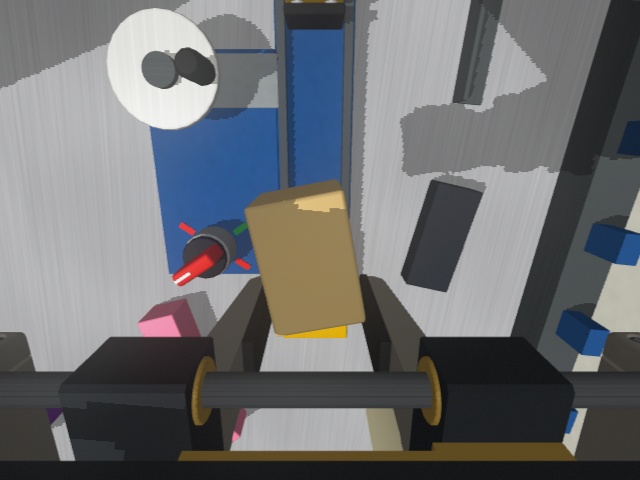

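The block is skewed in the grip: it was knocked as the gripper closed (image (305,255), tilted about 8°). I'll set it down on clear table and regrasp.

```bash
python3 - <<'E'
from h import *
o=down(np.radians(95.8))
bot.goto([500,320,240],o); bot.move_straight([500,320,60],feed=120); print(bot.move_straight([500,320,32],feed=30,guard=8)); st('set')
bot.ungrasp(); bot.move_straight([500,320,240])
c,a=pick([500,320],70); place(107); d=snap('wrist','w7.png'); print(bot.read_time())
E
```

```text
True
set pos [499.8 319.7  33. ] F [-0.5 -0.1  5.2] M [-0.09  0.27  0.07] w 0.501 gf 29.1 t 58.7
found [494.7 344.3] [44.1 63.5] 106.6 n 1941 z 44.5
grip pos [494.3 344.2  32.9] F [-1.7 -0.5  1.7] M [-0.17  0.44 -0.02] w 0.475 gf 30.0 t 64.1
lift pos [494.2 344.  239.1] F [ 0.1  0.6 -2.4] M [-0.07  0.   -0.07] w 0.475 gf 30.0 t 65.7
above pos [616.2  -9.7 239.7] F [ 0.3  1.  -3.5] M [-0.01 -0.    0.01] w 0.471 gf 30.0 t 67.1
67.125
```

View pics/w7.png

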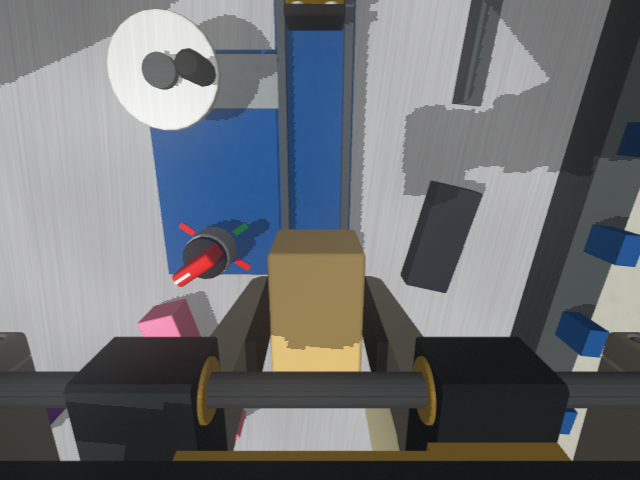

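It is now square and centred (318,285). Lowering it into the channel.

```bash
python3 - <<'E'
from h import *
lower(107); d=check(0)
hsv,P=masks(d); z=P[...,2]; p=P[(hsv[...,2]<70)&(z>112)&(z<124)&(np.hypot(P[...,0]-473,P[...,1]-111)<60)]; print('handle',rect(p)); print(bot.read_time())
E
```

```text
err [-0.6  0.2]
75 pos [615.6 -11.9  75. ] F [ 0.8 -0.1 -3.5] M [-0.09  0.08  0.02] w 0.474 gf 30.0 t 69.1
True
low pos [615.1 -11.6  53. ] F [-0.6  0.3  5.3] M [-0.07  0.06  0.04] w 0.482 gf 30.0 t 69.8
blk [  1.1 108.1] [43.8 63.2] 0.1 64.4
blk [ 1.7 38.5] [43.5 63.1] 0.6 64.4
handle (array([509.9, 112.9]), array([19.4, 20.7]), 71.1)
72.6
```

```bash
python3 - <<'E'
from h import *
bot.goto([509.9,112.9,190],down(np.radians(95.8)))
bot.move_straight([509.9,112.9,ZC]); bot.close(); st('closed')
th0=0.05; th=wind(th0,-20.9); st(); print(th-th0)
th=wind(th,-0.6,step=.1,feed=60); st(); open('th','w').write(str(th))
E
```

```text
closed pos [508.3 112.9 101.8] F [-6.3  0.8  5.2] M [-0.08  1.32  0.05] w 0.227 gf 30.0 t 75.2
turned -20.9 ft [-1.9, -3.6, -2.0, -1.3, -3.5, -3.0, -1.7, -3.5, -3.8, 0.6, -1.3, -4.1, -2.4, -2.9, -3.3, -3.8, -1.2, -1.5, -3.9, -2.1, -2.7, -3.0, -0.9] [-2.8, -3.2, -3.0, -2.4, -2.4, -0.9]
 pos [457.5  76.6 102. ] F [-1.4 -0.8 -9.6] M [-0.27  0.64 -0.03] w 0.231 gf 30.0 t 91.9
-20.899999999999984
turned -0.6 ft [4.0, 3.0] [4.0, 2.6, 2.8, 3.0, 3.0, 3.1]
 pos [440.2  91.  102. ] F [-2.9 -5.3 -7.1] M [-1.27  0.65 -0.  ] w 0.231 gf 30.0 t 93.4
```

```bash
python3 - <<'E'
from h import *
th=float(open('th').read())
th=wind(th,-0.5,step=.08,feed=40,fmax=11); st(); open('th','w').write(str(th)); print(th-.05)
E
```

```text
turned -0.5 ft [3.4, 5.3, 6.3] [4.3, 3.5, 5.3, 5.6, 6.6, 6.3]
 pos [434.4 108.2 102. ] F [-4.7 -6.5 -4.4] M [-1.6  1.   0. ] w 0.229 gf 30.0 t 95.2
-22.000000000000004
```

```bash
python3 - <<'E'
from h import *
bot.ungrasp(); p=bot.read_eef_pos(); bot.move_straight([p[0],p[1],230])
d=check(0); cv2.imwrite('pics/w8.png',cv2.resize(cv2.cvtColor(d['image'][0:340,100:480],cv2.COLOR_RGB2BGR),None,fx=1.7,fy=1.7))
hsv,P=masks(d); H,S,V=[hsv[...,i] for i in range(3)]; z=P[...,2]; q=P[...,:2]-CH; x=q@UX; y=q@UY
m=(H>14)&(H<30)&(S>150)&(abs(z-67)<3)&(abs(x)<40)&(y>100)&(y<290); print('jaw y',np.percentile(y[m],[3,50,97]),m.sum())
p=P[(V<70)&(z>112)&(z<124)&(np.hypot(P[...,0]-473,P[...,1]-111)<60)]; print('handle',rect(p))
p=P[((H<8)|(H>172))&(S>120)&(z>85)&(z<110)&(np.hypot(P[...,0]-505,P[...,1]+61)<30)]; print('bar',rect(p),np.median(p[:,2])); print(bot.read_time())
E
```

```text
blk [ 1.3 65.2] [124.1  43.9] 90.0 64.4
jaw y [140.52153181 150.33202188 159.24872104] 649
handle (array([437.7, 100.7]), array([20.4, 20.1]), 18.2)
bar (array([505.8, -60.5]), array([43.5, 14. ]), 39.0) 93.06224158980336
98.1833
```

View pics/w8.png

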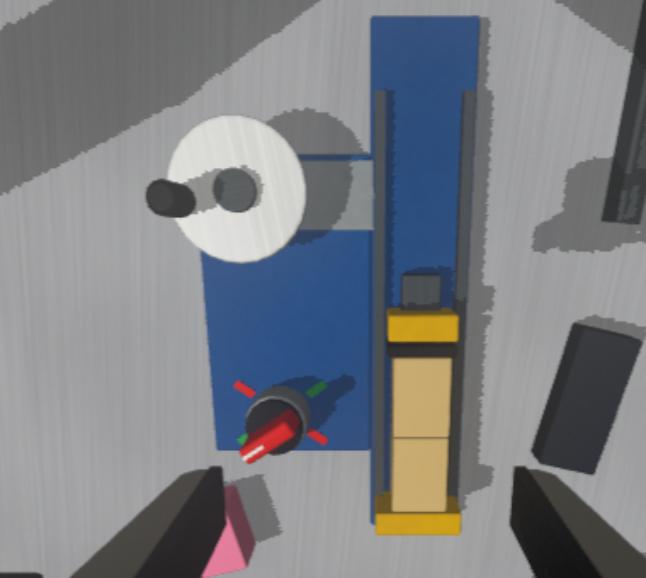

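The row is tight: the blocks span (420,357)–(420,510) with the jaw against them. The handle sprang back 0.23 rad, which leaves about 3 mm of pad. Now I'll lock the knob.

```bash
python3 - <<'E'
from h import *
bot.goto([505.4,-61,160],down(np.radians(39.2)))
bot.move_straight([505.4,-61,82]); st('at'); bot.close(); st('closed')
p=bot.read_eef_pos(); print(bot.move_straight([p[0],p[1],97],feed=40,guard=25)); st('up')
turn(-1.2); bot.wait(0.2); st('turned')
p=bot.read_eef_pos(); print(bot.move_straight([p[0],p[1],81.3],feed=40,guard=25)); st('down')
bot.ungrasp(); p=bot.read_eef_pos(); bot.move_straight([p[0],p[1],200])
d=check(0); hsv,P=masks(d); H,S,V=[hsv[...,i] for i in range(3)]; z=P[...,2]
p=P[((H<8)|(H>172))&(S>120)&(z>85)&(z<110)&(np.hypot(P[...,0]-505,P[...,1]+61)<30)]; print('bar',rect(p),np.median(p[:,2]))
p=P[(V<70)&(z>112)&(z<124)&(np.hypot(P[...,0]-473,P[...,1]-111)<60)]; print('handle',rect(p)); print(bot.read_time())
E
```

```text
at pos [506.3 -61.1  82.8] F [ 1.1 -0.4  0.2] M [-0.12  0.12  0.05] w 1.0 gf 0.0 t 99.7
closed pos [505.4 -61.   82. ] F [-0.6 -0.6 -0.4] M [-0.06  0.14  0.01] w 0.151 gf 30.0 t 100.8
False
up pos [505.4 -61.1  97.5] F [-1.1 -0.6  2.8] M [-0.12  0.4   0.04] w 0.151 gf 30.0 t 101.4
turned pos [505.5 -62.8  97.6] F [ 2.2 -6.4 -4. ] M [-1.51 -0.34  0.03] w 0.149 gf 30.0 t 103.1
True
down pos [505.6 -63.   81.9] F [-2.2  0.6  9.7] M [0.19 0.68 0.04] w 0.148 gf 30.0 t 103.6
blk [ 1.4 65.2] [ 44.2 124.4] 0.0 64.4
bar (array([505.4, -60.3]), array([14. , 42.3]), 60.6) 92.9207374339075
handle (array([437.6, 101.3]), array([20.2, 20.5]), 49.1)
107.2833
```

The bar is back at -29.4° (red marks) and home at 93 mm, the row is unchanged, and the arm is clear.

```bash
python3 - <<'E'
from h import *
st(); print(bot.close_job())
E
```

```text
pos [572.6  10.7 339.2] F [-0.  -0.4 -0.2] M [-0.06  0.1   0.  ] w 0.997 gf 0.0 t 107.3
the job is handed in; nothing more can be done
None
```

The job is handed in at 107 s: both buff blocks are clamped against the end stop, and the knob is locked at the red marks and fully home; the hand-in returned no verdict.

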